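Tilt the cutter pan so the scoop can gather the cutters

ROBOT

A 6-joint arm with a two-finger parallel gripper is mounted at the origin on a cart in front of the work surface, level with it; the furniture and walls round the work are solid. World frame = base frame: x ahead of the robot, y to its left, z up, the work surface at z = 0. Lengths are in m, angles in degrees, forces in N, time in s.
With the tool pointing down it reaches from about 0.325 to 0.925 m from the base axis. Payload 3.1 kg.
Tool frame: the origin (TCP) lies between the finger pads; the fingertips stand bot.tip_reach ahead of it and the grasp point (between the pads) lies 3 mm ahead of it (bot.tip_reach is the distance from the TCP to the fingertips, in m); z points along the fingers, y is the line along which they close (so a half turn about z gives the same grasp; the last joint's range is limited). The gripper opens to 85 mm and grips with 20 to 120 N. Pads are 22 mm wide; open, the fingers measure 114 mm over their backs; the gripper's body (76 mm by 85 mm) begins 54 mm behind the grasp point. The pads swing forward as they close: fully open they stand 13 mm farther back than shut.
Start: joints at [57.685, 12.427, 92.441, -0, 75.132, -6.429], TCP at [0.273, 0.562, 0.253] pointing down, gripper open.
Joint ranges: [-157.48, 157.48], [-44.54, 120.13], [17.64, 146.25], [-64.5, 244.5], [7.68, 150.69], [-147.95, 147.95]. Speed limits (degrees/s): [159.86, 159.86, 180, 180, 180, 180].

INTERFACE

Orientations are given as [roll, pitch, yaw] about the fixed x, y, z axes, in that order (R = Rz(yaw) Ry(pitch) Rx(roll)).
In Python, from plant import bot, vision gives the robot as it stands.
- The arm moves only by the tool move_arm, never from a script. Its argument "targets" is a list of rows, each an object with "travel": the shift along the world's x, y, z in m, a list of three; "angular": the turn, a rotation vector about the world's x, y, z in rad, a list of three. A call has exactly 10 rows; each row shifts and turns the commanded pose from where the row before left it; what a row does not reach is not made up. A row lasts 1/10 s, in which the tool goes at most 50 mm and 8.59 degrees, less where a joint would pass 70% of its speed; a pose out of reach is approached as far as the arm can. A call with a gripper value outside its range is refused whole. "gripper" is the opening in per cent of the stroke, from 0 (shut) to 100 (fully open), set as the call begins (left out, the last holds). The fingers move at their own pace and stop on an object; the grip force is fixed at half the most. Time passes only in rows, so rows that do not move let the fingers close, or fill a call up. It gives the time, the measured TCP pose, the force, the opening and the grip force at its end, in the units of the state.
- bot.sense(): the state, without advancing time (a new reading comes with each control period).
- vision.capture(name): name is "scene" or "top"; returns a dict with "img" (420x560x3 uint8, blue, green, red), "mtx" (3x3 intrinsics, pixels), "extrinsics" (4x4, takes a point from world to camera coordinates). Camera axes: x right, y down, z forward; pixel columns grow to the right and rows downward; lengths in m; the calibration is good to about 2 mm. A picture is of the moment at which its call begins. There is no depth.
- bot.job_done(): hands the job in; it is judged then, once.
The state is a dict: "clock": time; "q": joint angles; "qvel": joint speeds; "tau": joint torques, N m; "eef_pos": TCP position; "eef_rot": TCP orientation; "contact_force": force on the tool from outside, world axes, zero at the start; "ft_torque": the same for the moment, N m; "opening": opening from 0.0 (shut) to 1.0 (fully open); "grasp_force": force on a finger pad.
Only numpy, scipy, OpenCV 4.12 (cv2) and the standard library are available. Lean on these libraries where they do the work, as an engineer would, in place of code of your own. Each camera call takes 0.05 s, during which the arm holds its last target. There are 200 camera calls.

TASK

Two shallow pans stand on tilting stands. Take the pan with the green-clipped cutters by its black knob and raise that end to a tilt of about 30 degrees, so that all four cutters slide down into a heap against the low end, ready for the scoop; then let go and leave it tilted. Do not touch the cutters with the fingers, and leave the other pan level and the scoop where it lies.

Things in the scene. Friction and masses are not known exactly. Their poses are not given: they have to be found in the camera images.
- cutter_pan (a joint): One of two like shallow aluminium pans; this one holds the four cutters in green clips. Tilt in rad: 0 level as at the start, grows as the knob end rises, stop at 0.9. Stiff hinge (0.9 N m; about 6 N lifts it at the knob): the pan stays where it is left. 0.35 kg; inside 120 mm along the hinge x 160 mm, walls 27 mm high, 3 mm thick
- cutter_knob (a point): centre of the cutter pan's black knob: a disc 24 mm in diameter and 24 mm long on a 12 mm wide stem, its axis parallel to the hinge. Pinch its two flat ends (along the hinge) from above; it turns in the pinch as the pan rises. 208 mm along and 14 mm above the hinge axis when level, 40 mm above the desk, 36 mm outside the end wall. Axes: x along the hinge, y away from it
- cutter_hinge (a point): middle of the cutter pan's hinge axis, 84 mm from the stand's centre towards -y of the stand, 26 mm above the desk; fixed. Axes as the pan's: x along the hinge, y towards the knob. Turning about +x (right-handed) raises the knob
- cutter_low (a point): middle of the low end of the cutter pan: on its inner floor, at the foot of the end wall next to the hinge, 5 mm from the hinge axis and 6.5 mm below it. y points along the pan's floor towards the knob. The polished floor has a friction of 0.22 to 0.34, so the cutters start to slide at a tilt between 13 and 19 degrees
- cutter_stand: grey stand of the cutter pan, fixed to the desk, baseplate 112 x 196 mm; origin at the centre of its underside on the desk. Its x axis is the hinge direction, its y axis points from the hinge (low end) to the knob, z up. The laser's housing hangs behind both pans, from x = 0.545 m on and from 0.33 m above the desk up: keep the wrist in front of it
- cutter_1: small cutter in a green moulded clip, 49 x 18 x 13 mm, 11 to 17 g; origin at the centre of its underside, x along its length towards the clip. Starts loose on the floor of the cutter pan, 85 to 125 mm from the low wall
- cutter_2: small cutter in a green moulded clip, 49 x 18 x 13 mm, 11 to 17 g; origin at the centre of its underside, x along its length towards the clip. Starts loose on the floor of the cutter pan, 85 to 125 mm from the low wall
- cutter_3: small cutter in a green moulded clip, 49 x 18 x 13 mm, 11 to 17 g; origin at the centre of its underside, x along its length towards the clip. Starts loose on the floor of the cutter pan, 85 to 125 mm from the low wall
- cutter_4: small cutter in a green moulded clip, 49 x 18 x 13 mm, 11 to 17 g; origin at the centre of its underside, x along its length towards the clip. Starts loose on the floor of the cutter pan, 85 to 125 mm from the low wall
- mill_pan (a joint): One of two like shallow aluminium pans; this one holds three bare end mills; leave it. Tilt in rad: 0 level as at the start, grows as the knob end rises, stop at 0.9. Stiff hinge (0.9 N m; about 6 N lifts it at the knob): the pan stays where it is left. 0.35 kg; inside 120 mm along the hinge x 160 mm, walls 27 mm high, 3 mm thick
- mill_stand: grey stand of the end-mill pan, fixed to the desk, baseplate 112 x 196 mm; origin at the centre of its underside on the desk. Its x axis is the hinge direction, its y axis points from the hinge (low end) to the knob, z up
- scoop: aluminium hand scoop, 70 mm wide, 150 mm long with its black handle, lying loose on the desk behind the pans for later use; not needed, to be left where it is. Origin under the middle of its bowl

How it is judged:
By the outcome, as a careful person would: the job done as asked, in the order asked, and still so for the second after the job is handed in, with the robot touching nothing.
It also fails if it takes over 40 s, if anything falls off the work surface, if the arm or the gripper's body presses on something with over 40 N, if the wrist force passes 120 N, or if a joint passes its speed limit or range.

## Working session

There is one attempt and no reset: what is moved stays moved. The work goes in short steps, Python scripts to look and compute and a tool call to move; the robot and the scene stay as the last step left them, time stands still between calls to the robot, and variables do not carry over. Pictures are saved under pics/ and viewed, at most 10 in all, crops included, and the job is handed in when it is done.

Besides the shell and the picture viewer there is one more tool, called after "Request:" as name([rows], argument=value, ...), one row to a line, values as JSON. move_arm: Moves the arm, as the interface text tells. Its arguments: {"type":"object","properties":{"targets":{"type":"array","items":{"type":"object","properties":{"travel":{"type":"array","items":{"type":"number"}},"angular":{"type":"array","items":{"type":"number"}}}}},"gripper":{"type":"number"}},"required":["targets"]}

```bash
mkdir -p pics; python3 - <<'E'
from plant import bot, vision
import cv2,numpy as np
for n in("scene","top"):
    c=vision.capture(n); cv2.imwrite(f"pics/{n}0.png",c["img"]); print(n,c["mtx"].tolist(),np.round(c["extrinsics"],4).tolist())
print(bot.tip_reach,bot.sense())
E
```

```text
scene [[451.04980582677103, 0.0, 281.2197516299544], [0.0, 451.04980582677103, 207.11312641088674], [0.0, 0.0, 1.0]] [[-0.6265, -0.779, 0.0247, 0.3758], [-0.3188, 0.2272, -0.9202, 0.2173], [0.7112, -0.5844, -0.3907, 0.5743], [0.0, 0.0, 0.0, 1.0]]
top [[532.5433337189454, 0.0, 279.7951163652127], [0.0, 532.5433337189454, 213.0017710322619], [0.0, 0.0, 1.0]] [[-0.0282, -0.9996, -0.0039, 0.1026], [-0.9973, 0.0284, -0.067, 0.5012], [0.0671, 0.002, -0.9977, 1.2596], [0.0, 0.0, 0.0, 1.0]]
0.022 {'clock': 0.1, 'q': array([ 5.76839594e+01,  1.24728240e+01,  9.25242629e+01, -1.21023263e-03,
        7.51324810e+01, -6.42889143e+00]), 'qvel': array([ 0.02167093, -0.05712088, -0.19383944,  0.00988375,  0.02817956,
        0.11743248]), 'tau': array([-1.78731818e-03, -3.98075831e+01, -3.04970276e+01, -2.33810215e-04,
        4.20842698e-03,  1.98731834e-05]), 'eef_pos': array([0.27247297, 0.56167351, 0.25204922]), 'eef_rot': array([-1.79871116e+02, -1.33460506e-02,  1.54113148e+02]), 'contact_force': array([-0.22558975,  0.81508339, -0.66842284]), 'ft_torque': array([ 0.04054495, -0.03932773,  0.02317176]), 'grasp_force': 0.0, 'opening': 1.002506683800103}
```

View pics/scene0.png

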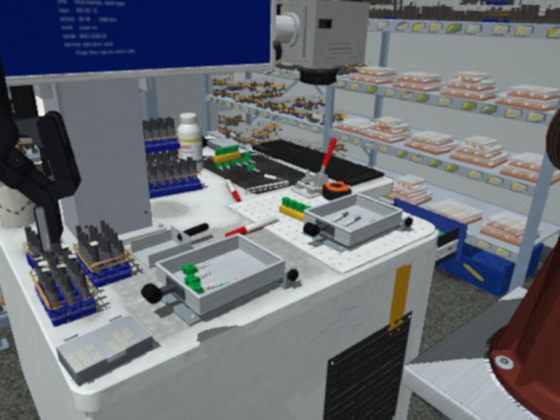

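View pics/top0.png

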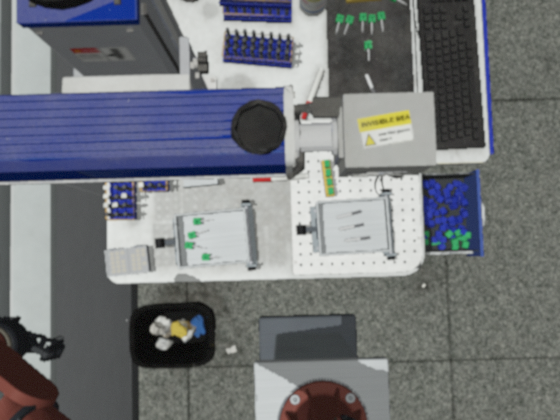

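The top view shows the green-clip pan with its knob at about (160,243) and hinge near (252,235). In the scene view the knob is near (152,293). The mill pan is to the right (−y).

```bash
cat >h.py <<'E'
import cv2,numpy as np
from plant import bot,vision
def ray(c,uv):
    E=c["extrinsics"];R,t=E[:3,:3],E[:3,3]
    return -R.T@t, R.T@np.linalg.inv(c["mtx"])@[*uv,1]
def onplane(c,uv,z):
    o,d=ray(c,uv);return o+d*(z-o[2])/d[2]
def tri(cs,uvs):
    P=[c["mtx"]@c["extrinsics"][:3] for c in cs]
    X=cv2.triangulatePoints(P[0],P[1],np.float64(uvs[0]).reshape(2,1),np.float64(uvs[1]).reshape(2,1));return (X[:3]/X[3]).ravel()
def blobs(im,box,thr=45):
    x0,y0,x1,y1=box;m=(im[y0:y1,x0:x1].max(2)<thr).astype(np.uint8)
    n,l,s,ce=cv2.connectedComponentsWithStats(m)
    return [(s[i].tolist(),(ce[i]+[x0,y0]).round(1)) for i in range(1,n) if s[i][4]>8]
E
python3 - <<'E'
from h import *
s,t=vision.capture("scene"),vision.capture("top")
for c,b in((t,(145,225,270,285)),(s,(135,270,310,315))):
    for x in blobs(c["img"],b): print(x, onplane(c,x[1],.04).round(4))
a=cv2.resize(t["img"][195:285,140:270],None,fx=6,fy=6,interpolation=cv2.INTER_CUBIC);cv2.imwrite("pics/tz.png",a)
a=cv2.resize(s["img"][225:325,135:310],None,fx=4.5,fy=4.5,interpolation=cv2.INTER_CUBIC);cv2.imwrite("pics/sz.png",a)
E
```

```text
([15, 15, 4, 6, 23], array([161.6, 242.5])) [0.4409 0.3676 0.04  ]
([153, 0, 10, 11, 86], array([292.3, 274.8])) [0.3564 0.1746 0.04  ]
([7, 14, 34, 19, 296], array([153. , 292.9])) [0.4389 0.3696 0.04  ]
```

View pics/tz.png

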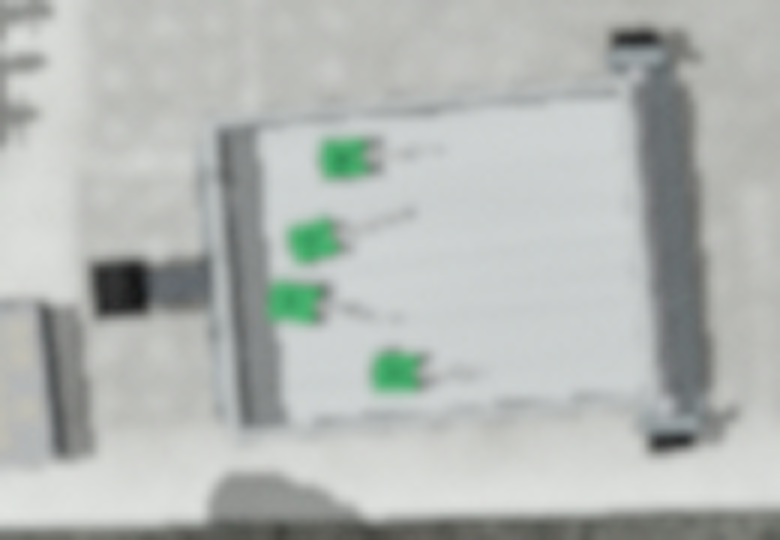

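View pics/sz.png

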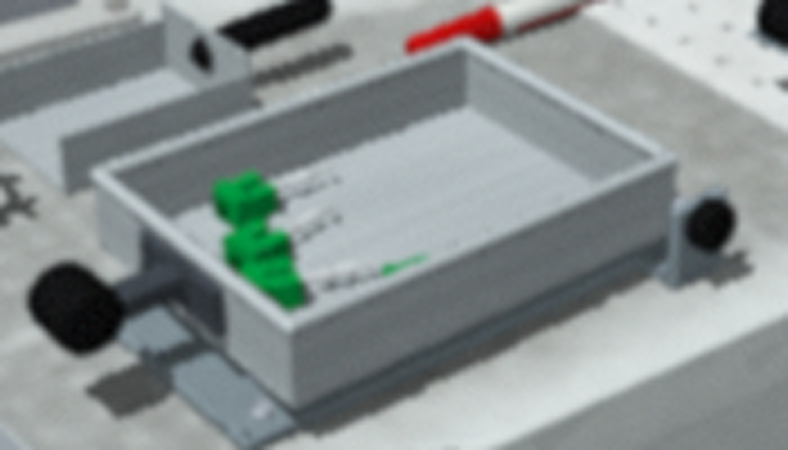

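The top crop shows the knob at crop (120,288) → (160,243), with hinge end caps at (246,201.5) and (251.7,268.2). The scene crop shows the knob at about (152,293).

```bash
python3 - <<'E'
from h import *
s,t=vision.capture("scene"),vision.capture("top")
k=onplane(t,(159.9,242.8),.047);ks=onplane(s,(151.8,293),.04);print(k,ks,tri((t,s),((159.9,242.8),(151.8,293))))
a=onplane(t,(246.0,201.5),.03);b=onplane(t,(251.7,268.2),.03);m=(a+b)/2
print(a,b,m,np.linalg.norm((k-m)[:2]),np.linalg.norm(a-b))
print("yaw hinge x (b->? )",np.degrees(np.arctan2(*(a-b)[[1,0]])),"y dir",np.degrees(np.arctan2(*(k-m)[[1,0]])))
print(bot.sense()["eef_pos"])
E
```

```text
[0.44022221 0.36996863 0.047     ] [0.43970727 0.37110137 0.04      ] [0.44019934 0.37132504 0.03989755]
[0.53275567 0.1678233  0.03      ] [0.37462891 0.15816985 0.03      ] [0.45369229 0.16299657 0.03      ] 0.2074099169465951 0.15842115082591948
yaw hinge x (b->? ) 3.493506051615875 y dir 93.72365211255304
[0.27271936 0.56207795 0.25282225]
```

Request:
move_arm([
  {"travel":[0.0167,-0.0191,-0.01],"angular":[0,0,-0.1056]},
  {"travel":[0.0167,-0.0191,-0.01],"angular":[0,0,-0.1056]},
  {"travel":[0.0167,-0.0191,-0.01],"angular":[0,0,-0.1056]},
  {"travel":[0.0167,-0.0191,-0.01],"angular":[0,0,-0.1056]},
  {"travel":[0.0167,-0.0191,-0.01],"angular":[0,0,-0.1056]},
  {"travel":[0.0167,-0.0191,-0.01],"angular":[0,0,-0.1056]},
  {"travel":[0.0167,-0.0191,-0.01],"angular":[0,0,-0.1056]},
  {"travel":[0.0167,-0.0191,-0.01],"angular":[0,0,-0.1056]},
  {"travel":[0.0167,-0.0191,-0.01],"angular":[0,0,-0.1056]},
  {"travel":[0.0167,-0.0191,-0.01],"angular":[0,0,-0.1056]},
], gripper=60)

```text
clock: 1.3
eef_pos: [0.4405, 0.3705, 0.153]
eef_rot: [180.0, -0.0, 93.4]
contact_force: [0.8, 0.1, -0.8]
opening: 0.6
grasp_force: 0.0
```

```bash
python3 - <<'E'
from h import *
s,t=vision.capture("scene"),vision.capture("top")
st=bot.sense();print({k:st[k] for k in("clock","eef_pos","eef_rot","opening","contact_force")})
for z in(0,.03):print("box edge",onplane(t,(150 if z==0 else 148,250),z))
cv2.imwrite("pics/a.png",cv2.resize(s["img"][150:400,40:320],None,fx=2.4,fy=2.4))
E
```

```text
{'clock': 1.4, 'eef_pos': array([0.44065912, 0.36863976, 0.15163593]), 'eef_rot': array([-1.79883968e+02,  1.36468098e-01,  9.33705958e+01]), 'opening': 0.6012590095204505, 'contact_force': array([-0.78080146,  0.10890165, -1.10631221])}
box edge [0.4243273  0.40490838 0.        ]
box edge [0.42432082 0.40222178 0.03      ]
```

View pics/a.png

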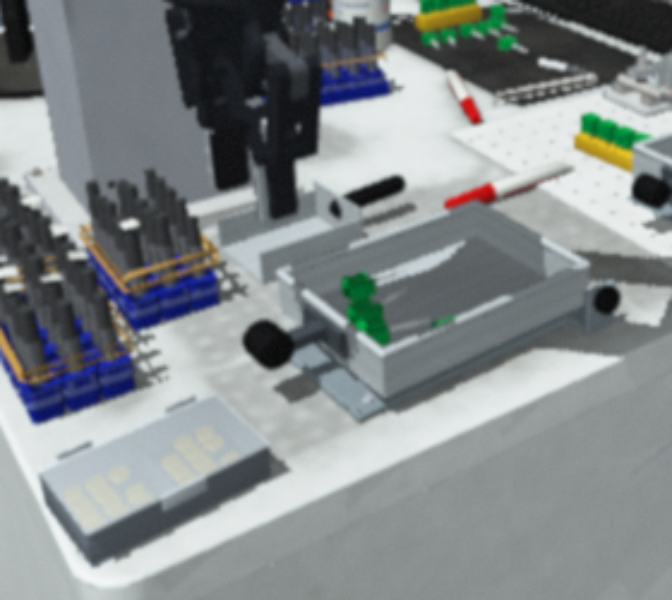

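The fingers are above the knob (knob at crop (268,343)) and the box on the left is about 30 mm clear, so I'm descending straight down.

Request:
move_arm([
  {"travel":[0,0.0005,-0.014]},
  {"travel":[0,0,-0.014]},
  {"travel":[0,0,-0.014]},
  {"travel":[0,0,-0.014]},
  {"travel":[0,0,-0.014]},
  {"travel":[0,0,-0.012]},
  {"travel":[0,0,-0.012]},
  {"travel":[0,0,-0.009]},
  {"travel":[0,0,-0.006]},
  {"travel":[0,0,0]},
])

```text
schema error: expected keys travel, angular
```

```bash
python3 - <<'E'
from h import *
s,t=vision.capture("scene"),vision.capture("top")
st=bot.sense();print({k:st[k] for k in("clock","eef_pos","eef_rot","opening","contact_force")})
cv2.imwrite("pics/b.png",cv2.resize(s["img"][200:350,60:260],None,fx=3.5,fy=3.5))
E
```

```text
{'clock': 1.5, 'eef_pos': array([0.43987637, 0.37100475, 0.15307885]), 'eef_rot': array([-1.79949917e+02, -5.26175553e-03,  9.35929912e+01]), 'opening': 0.6001678812132321, 'contact_force': array([-0.64643657,  0.65329236, -0.49208506])}
```

View pics/b.png

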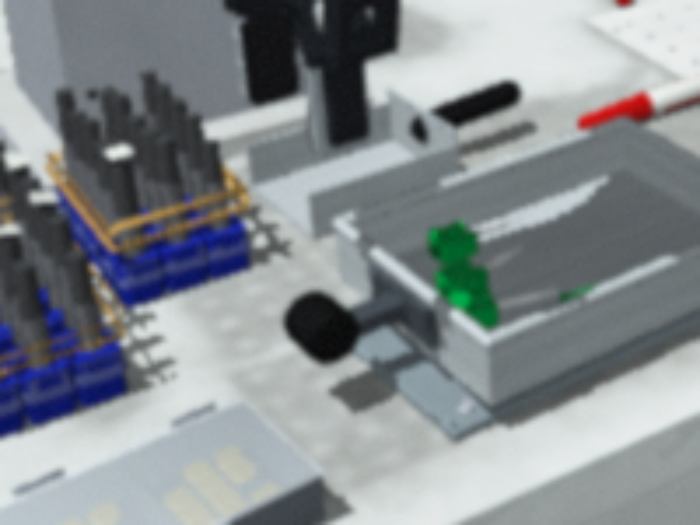

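The call was refused because the angular key was missing, so nothing moved: the knob is still untouched at crop (320,325). Repeating it with both keys.

Request:
move_arm([
  {"travel":[0,0.0005,-0.014],"angular":[0,0,0]},
  {"travel":[0,0,-0.014],"angular":[0,0,0]},
  {"travel":[0,0,-0.014],"angular":[0,0,0]},
  {"travel":[0,0,-0.014],"angular":[0,0,0]},
  {"travel":[0,0,-0.014],"angular":[0,0,0]},
  {"travel":[0,0,-0.012],"angular":[0,0,0]},
  {"travel":[0,0,-0.012],"angular":[0,0,0]},
  {"travel":[0,0,-0.009],"angular":[0,0,0]},
  {"travel":[0,0,-0.006],"angular":[0,0,0]},
  {"travel":[0,0,0],"angular":[0,0,0]},
])

```text
clock: 2.5
eef_pos: [0.4393, 0.3714, 0.0432]
eef_rot: [-179.9, 0.1, 93.6]
contact_force: [-0.6, -0.2, 0.2]
opening: 0.602
grasp_force: 0.0
```

```bash
python3 - <<'E'
from h import *
s=vision.capture("scene")
st=bot.sense();print({k:st[k] for k in("clock","eef_pos","eef_rot","opening","contact_force")})
cv2.imwrite("pics/c.png",cv2.resize(s["img"][200:350,60:260],None,fx=3.5,fy=3.5))
E
```

```text
{'clock': 2.55, 'eef_pos': array([0.43977258, 0.37170794, 0.04399054]), 'eef_rot': array([-1.79972432e+02,  1.50705785e-02,  9.36030797e+01]), 'opening': 0.6000185610997827, 'contact_force': array([ 0.6664189 , -0.25294504, -0.03604106])}
```

View pics/c.png

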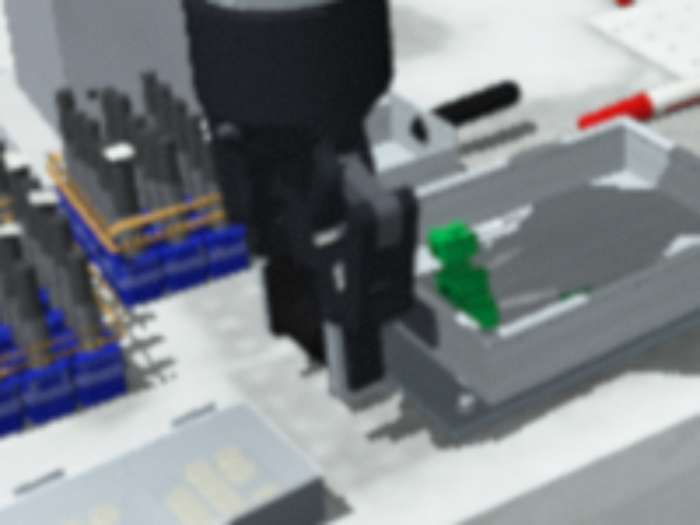

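The fingers straddle the knob (front finger at crop (360,330)) and no force is felt. Closing now.

Request:
move_arm([
  {"travel":[0,0,0],"angular":[0,0,0]},
  {"travel":[0,0,0],"angular":[0,0,0]},
  {"travel":[0,0,0],"angular":[0,0,0]},
  {"travel":[0,0,0],"angular":[0,0,0]},
  {"travel":[0,0,0],"angular":[0,0,0]},
  {"travel":[0,0,0],"angular":[0,0,0]},
  {"travel":[0,0,0],"angular":[0,0,0]},
  {"travel":[0,0,0],"angular":[0,0,0]},
  {"travel":[0,0,0],"angular":[0,0,0]},
  {"travel":[0,0,0],"angular":[0,0,0]},
], gripper=0)

```text
clock: 3.55
eef_pos: [0.4399, 0.3722, 0.0454]
eef_rot: [180.0, -0.0, 93.6]
contact_force: [-3.2, -0.9, 6.6]
opening: 0.272
grasp_force: 59.9
```

```bash
python3 - <<'E'
import numpy as np
r=np.hypot(.208,.014);a0=np.arctan2(.014,.208)
for T in (30.5,):
  a=a0+np.radians(np.linspace(0,T,31))
  y=r*np.cos(a);z=r*np.sin(a)
  d=np.diff(np.c_[-.063*y,.998*y,z],axis=0);print((d*1000).round(2).tolist(), d.sum(0))
E
```

```text
[[0.02, -0.28, 3.69], [0.02, -0.35, 3.68], [0.03, -0.41, 3.68], [0.03, -0.48, 3.67], [0.03, -0.54, 3.66], [0.04, -0.61, 3.65], [0.04, -0.67, 3.64], [0.05, -0.73, 3.63], [0.05, -0.8, 3.61], [0.05, -0.86, 3.6], [0.06, -0.93, 3.58], [0.06, -0.99, 3.56], [0.07, -1.05, 3.55], [0.07, -1.11, 3.53], [0.07, -1.18, 3.51], [0.08, -1.24, 3.48], [0.08, -1.3, 3.46], [0.09, -1.36, 3.44], [0.09, -1.42, 3.41], [0.09, -1.48, 3.39], [0.1, -1.54, 3.36], [0.1, -1.6, 3.33], [0.1, -1.66, 3.3], [0.11, -1.72, 3.27], [0.11, -1.78, 3.24], [0.12, -1.83, 3.21], [0.12, -1.89, 3.18], [0.12, -1.95, 3.14], [0.13, -2.0, 3.11], [0.13, -2.06, 3.07]] [ 0.00226086 -0.0358149   0.10363079]
```

Gripped: 23 mm opening, 60 N. Raising along the arc, about 1 degree per row.

Request:
move_arm([
  {"travel":[0,-0.0003,0.0037],"angular":[0,0,0]},
  {"travel":[0,-0.0003,0.0037],"angular":[0,0,0]},
  {"travel":[0,-0.0004,0.0037],"angular":[0,0,0]},
  {"travel":[0,-0.0005,0.0037],"angular":[0,0,0]},
  {"travel":[0,-0.0005,0.0037],"angular":[0,0,0]},
  {"travel":[0.0001,-0.0006,0.0036],"angular":[0,0,0]},
  {"travel":[0,-0.0007,0.0036],"angular":[0,0,0]},
  {"travel":[0.0001,-0.0007,0.0036],"angular":[0,0,0]},
  {"travel":[0,-0.0008,0.0036],"angular":[0,0,0]},
  {"travel":[0.0001,-0.0009,0.0036],"angular":[0,0,0]},
])

```text
clock: 4.55
eef_pos: [0.4402, 0.3656, 0.0809]
eef_rot: [180.0, 0.0, 93.6]
contact_force: [3.7, 1.2, -8.7]
opening: 0.266
grasp_force: 59.1
```

Request:
move_arm([
  {"travel":[0,-0.0009,0.0036],"angular":[0,0,0]},
  {"travel":[0.0001,-0.001,0.0036],"angular":[0,0,0]},
  {"travel":[0.0001,-0.001,0.0035],"angular":[0,0,0]},
  {"travel":[0.0001,-0.0011,0.0035],"angular":[0,0,0]},
  {"travel":[0,-0.0012,0.0035],"angular":[0,0,0]},
  {"travel":[0.0001,-0.0012,0.0035],"angular":[0,0,0]},
  {"travel":[0.0001,-0.0013,0.0035],"angular":[0,0,0]},
  {"travel":[0.0001,-0.0014,0.0034],"angular":[0,0,0]},
  {"travel":[0.0001,-0.0014,0.0034],"angular":[0,0,0]},
  {"travel":[0.0001,-0.0015,0.0034],"angular":[0,0,0]},
])

```text
clock: 5.55
eef_pos: [0.441, 0.3533, 0.1155]
eef_rot: [-180.0, 0.1, 93.6]
contact_force: [6.3, -2.5, -10.8]
opening: 0.268
grasp_force: 59.2
```

Request:
move_arm([
  {"travel":[0.0001,-0.0015,0.0034],"angular":[0,0,0]},
  {"travel":[0.0001,-0.0016,0.0033],"angular":[0,0,0]},
  {"travel":[0.0001,-0.0017,0.0033],"angular":[0,0,0]},
  {"travel":[0.0001,-0.0017,0.0033],"angular":[0,0,0]},
  {"travel":[0.0001,-0.0018,0.0032],"angular":[0,0,0]},
  {"travel":[0.0001,-0.0018,0.0032],"angular":[0,0,0]},
  {"travel":[0.0001,-0.0019,0.0032],"angular":[0,0,0]},
  {"travel":[0.0001,-0.0019,0.0031],"angular":[0,0,0]},
  {"travel":[0.0001,-0.002,0.0031],"angular":[0,0,0]},
  {"travel":[0.0001,-0.0021,0.0031],"angular":[0,0,0]},
])

```text
clock: 6.55
eef_pos: [0.4421, 0.3354, 0.1476]
eef_rot: [180.0, 0.1, 93.6]
contact_force: [6.0, -1.6, -10.7]
opening: 0.268
grasp_force: 59.3
```

```bash
python3 - <<'E'
from h import *
s,t=vision.capture("scene"),vision.capture("top")
st=bot.sense();print({k:st[k] for k in("clock","eef_pos","eef_rot","opening","contact_force")})
a=cv2.resize(s["img"][170:330,120:320],(800,600)[:1]+(600,))[:, :]
cv2.imwrite("pics/d.png",np.hstack([cv2.resize(s["img"][150:330,120:320],(420,378)),cv2.resize(t["img"][180:285,150:255],(378,378))]))
E
```

```text
{'clock': 6.65, 'eef_pos': array([0.44217428, 0.33503259, 0.14802254]), 'eef_rot': array([1.79979314e+02, 1.03504112e-01, 9.36181926e+01]), 'opening': 0.26917572615693364, 'contact_force': array([ 6.06800502, -3.75508928, -8.37981561])}
```

View pics/d.png

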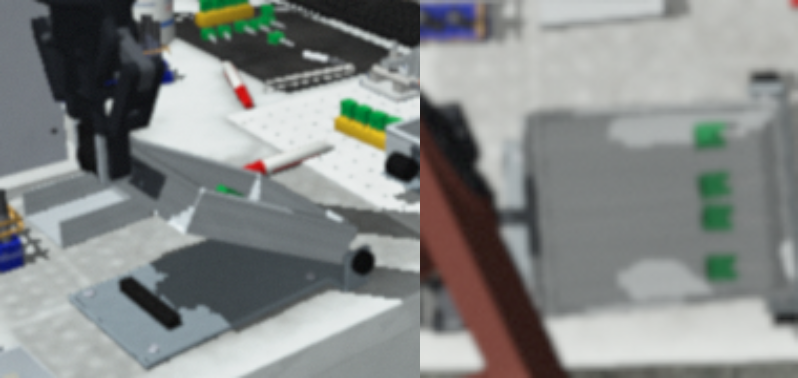

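The top view shows all four clips slid down near the low end (right crop x≈710–720), and the hand height corresponds to about 30°. Releasing, then withdrawing upward.

Request:
move_arm([
  {"travel":[0,0,0],"angular":[0,0,0]},
  {"travel":[0,0,0],"angular":[0,0,0]},
  {"travel":[0,0,0],"angular":[0,0,0]},
  {"travel":[0,0,0],"angular":[0,0,0]},
  {"travel":[0,0,0],"angular":[0,0,0]},
  {"travel":[0,0,0],"angular":[0,0,0]},
  {"travel":[0,0,0],"angular":[0,0,0]},
  {"travel":[0,0,0],"angular":[0,0,0]},
  {"travel":[0,0,0],"angular":[0,0,0]},
  {"travel":[0,0,0],"angular":[0,0,0]},
], gripper=55)

```text
clock: 7.65
eef_pos: [0.4419, 0.336, 0.1478]
eef_rot: [-180.0, 0.0, 93.6]
contact_force: [-0.4, 0.5, 0.0]
opening: 0.549
grasp_force: 0.0
```

Request:
move_arm([
  {"travel":[0,0,0.006],"angular":[0,0,0]},
  {"travel":[0,0,0.008],"angular":[0,0,0]},
  {"travel":[0,0,0.008],"angular":[0,0,0]},
  {"travel":[0,0,0.01],"angular":[0,0,0]},
  {"travel":[0,0,0.01],"angular":[0,0,0]},
  {"travel":[0,0,0.01],"angular":[0,0,0]},
  {"travel":[-0.005,0.01,0.01],"angular":[0,0,0]},
  {"travel":[-0.015,0.02,0.008],"angular":[0,0,0]},
  {"travel":[-0.02,0.025,0.005],"angular":[0,0,0]},
  {"travel":[-0.02,0.025,0],"angular":[0,0,0]},
])

```text
clock: 8.65
eef_pos: [0.3817, 0.4179, 0.2249]
eef_rot: [179.9, -0.1, 93.6]
contact_force: [-0.1, 0.4, 0.3]
opening: 0.552
grasp_force: 0.0
```

Request:
move_arm([
  {"travel":[-0.02,0.025,0],"angular":[0,0,0]},
  {"travel":[-0.02,0.025,0],"angular":[0,0,0]},
  {"travel":[-0.02,0.025,0],"angular":[0,0,0]},
  {"travel":[-0.02,0.025,0],"angular":[0,0,0]},
  {"travel":[-0.01,0.02,0],"angular":[0,0,0]},
  {"travel":[0,0,0],"angular":[0,0,0]},
  {"travel":[0,0,0],"angular":[0,0,0]},
  {"travel":[0,0,0],"angular":[0,0,0]},
  {"travel":[0,0,0],"angular":[0,0,0]},
  {"travel":[0,0,0],"angular":[0,0,0]},
])

```text
clock: 9.65
eef_pos: [0.2925, 0.5354, 0.2229]
eef_rot: [-180.0, 0.0, 93.5]
contact_force: [-0.4, -0.2, -0.3]
opening: 0.549
grasp_force: 0.0
```

```bash
python3 - <<'E'
from h import *
s,t=vision.capture("scene"),vision.capture("top")
for c,b in((t,(150,220,180,262)),(s,(110,200,215,290))):
    for x in blobs(c["img"],b): print(x)
cv2.imwrite("pics/e.png",np.hstack([cv2.resize(s["img"][150:330,110:310],(400,360)),cv2.resize(t["img"][180:285,150:262],(400,375))[:360]]))
E
```

```text
([15, 17, 6, 8, 34], array([166.9, 240.6]))
([48, 15, 30, 22, 311], array([169.3, 225. ]))
([10, 44, 3, 7, 11], array([121.2, 247.3]))
([68, 83, 13, 7, 63], array([182.7, 286.5]))
```

View pics/e.png

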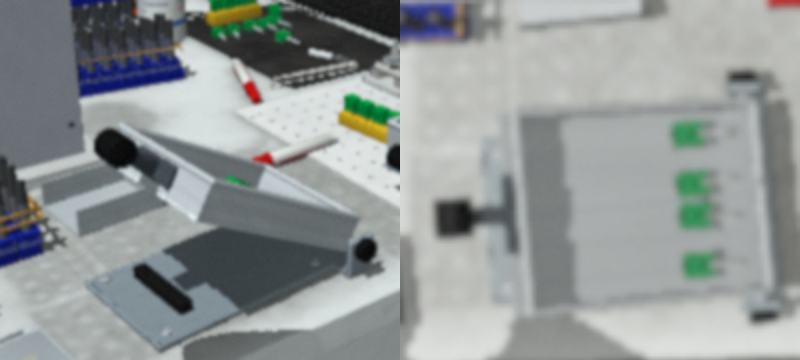

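The pan stays tilted (knob at scene (169,225)), and the clips are at crop x≈672–715 with tips pointing to the low wall. Quick check of the tilt and of how far the clip backs are from the wall.

```bash
python3 - <<'E'
from h import *
s,t=vision.capture("scene"),vision.capture("top")
k=tri((t,s),((164.5,240.6),(169.3,225.)));h=np.array([.453,.163,.026])
ey=np.array([-.063,.998,0]);ex=np.array([.998,.063,0]);ez=np.array([0,0,1.])
print(k,"tilt",np.degrees(np.arctan2((k-h)[2],(k-h)@ey))-3.85)
T=np.radians(30.3);py=np.cos(T)*ey+np.sin(T)*ez;pz=np.cross(ex,py)
im=t["img"].astype(int);m=((im[...,1]>im[...,2]+40)&(im[...,1]>im[...,0]+30)).astype(np.uint8);m[:205]=0;m[275:]=0;m[:,:190]=0;m[:,270:]=0
n,l,st,ce=cv2.connectedComponentsWithStats(m)
for i in range(1,n):
  if st[i][4]<8: continue
  x,y,w,hh=st[i][:4]
  for u in (x,x+w):
    o,d=ray(t,(u,y+hh/2)); q=h+pz*(-6.5e-3+.010)
    p=o+d*((q-o)@pz)/(d@pz)
    print(i,u,"mm from low wall",round(((p-h)@py-.005)*1000,1))
print(bot.sense()["clock"])
E
```

```text
[0.44216359 0.33731769 0.13919244] tilt 29.097421170311264
1 227 mm from low wall 49.6
1 235 mm from low wall 29.2
2 228 mm from low wall 50.1
2 236 mm from low wall 29.7
3 229 mm from low wall 49.5
3 237 mm from low wall 29.1
4 230 mm from low wall 50.0
4 238 mm from low wall 29.6
9.85
```

All four clip backs are 50 mm from the low wall. The cutters are 49 mm long, so they rest against it. The tilt is about 29–30°.

```bash
python3 -c "
from plant import bot
print(bot.job_done())"
```

```text
the job is handed in; nothing more can be done
None
```

The cutter pan is tilted to about 29–30° with all four cutters resting against the low end, the knob is released, the arm touched neither the mill pan nor the scoop, and the job was handed in at about 10 s.

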